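# Fill the empty bay of the drying tray

## Task

Two of the three bays of the wooden drying tray already hold a plaster scroll bracket. Pick up the loose scroll bracket from the bench and set it down (do not drop it) upright in the middle of the bay that is empty, lying lengthwise the same way as its neighbours (either end forward). Leave the two brackets already in the tray where they are.

Things in the scene. Friction and masses are not known exactly. Their poses are not given: they have to be found in the camera images.
- bracket: Loose off-white scroll bracket standing on the bench right of the tray, 84 (x) by 46 (y) by 75 (z) mm, 0.24 to 0.4 kg. Origin: centre of underside, z up. Its y sides are flat and parallel: grip across them over the origin, 35 to 50 mm up (flat from x = -20 to +25 mm). Tall back at +x. A round grey rosette (76 mm wide) and a red-brown finial (50 mm foot, 46 mm high), 0.1 m or more off, are not needed.
- tray: Low open wooden tray fixed to the bench, 130 (x) by 330 (y) mm. Origin: centre of underside, on the bench. Floor 12 mm above it; walls and two dividers 8 mm thick, tops 26 mm above it. Three bays centred at y = -105, 0, +105 mm, x = 0 in its frame, each 114 (x) by 97 (y) mm inside. Exactly one is empty at the start; which one varies. The small white spot on its floor is only dust.
- cast_a: One of two plaster scroll brackets already in the tray; same shape, size, origin and axes as the loose one. It stands on the floor in the middle of one bay (which bay varies), its length along the tray's x. Not fixed.
- cast_b: The other bracket already in the tray, in another bay; otherwise as cast_a.
Things that resemble listed ones, but are neither listed nor needed, are in the scene too. What is shaped like the bracket but blue, orange or purple is not meant.

How it is judged:
By the outcome, as a careful person would: the job done as asked, in the order asked, and still so for the second after the job is handed in, with the robot touching nothing.
It also fails if it takes over 38 s, if anything falls off the work surface, if the arm or the gripper's body presses on something with over 40 N, if the wrist force passes 120 N, or if a joint passes its speed limit or range.

## Robot

A 7-joint arm with a two-finger parallel gripper is mounted at the origin on the work surface. World frame = base frame: x ahead of the robot, y to its left, z up, the work surface at z = 0. Lengths are in m, angles in rad, forces in N, time in s.
With the tool pointing down it reaches from about 0.425 to 0.825 m from the base axis. Payload 3.6 kg.
Tool frame: the origin (TCP) lies where the fingers leave the gripper's body, on its centre line; the fingertips stand 73 mm ahead of it and the grasp point (between the pads) lies 54 mm ahead of it; z points along the fingers, y is the line along which they close (so a half turn about z gives the same grasp; the last joint's range is limited). The gripper opens to 85 mm and grips with 20 to 120 N. Pads are 22 mm wide; open, the fingers measure 114 mm over their backs; the gripper's body (76 mm by 85 mm) begins 54 mm behind the grasp point. The pads swing forward as they close: fully open they stand 13 mm farther back than shut.
Start: joints at [-1.244, 0.615, -0.013, 1.423, 0.008, 1.103, -0.04], TCP at [0.225, 0.61, 0.304] pointing down, gripper open.
Joint ranges: [-3.12, 3.12], [-0.3, 2.06], [-1.34, 1.32], [0.26, 2.42], [-1.36, 4.5], [0.01, 1.98], [-2.84, 2.84]. Speed limits (rad/s): [2.79, 2.79, 3.14, 3.14, 3.14, 3.14, 3.14].

## Interface

Orientations are given as a unit quaternion [x, y, z, w].
In Python, from station import arm, snapshot, camera_info, ticket gives the robot as it stands. Calls block until the motion is done:
- arm.movep(position, orientation): joint-space move of the TCP to a pose.
- arm.line_to(position, velocity=0.15, ori=None): straight line of the TCP; ori=None keeps the orientation; velocity is the mean speed in m/s.
- arm.move_j(angles): joint-space move.
- arm.move_gripper(opening, effort=None): opening from 0.0 (shut) to 1.0 (fully open); effort is the grip in N (None keeps the last); returns when the fingers have stopped.
- arm.pause(seconds).
- arm.ik(position, orientation): joint angles nearest the present ones, or None.
- snapshot(name): name is "scene" or "top" or "wrist"; returns the picture (384x512x3 uint8, blue, green, red); there is no depth.
- camera_info(name): a dict with "fx", "fy", "cx", "cy" (pixels), "dist_coeffs" ([k1, k2, p1, p2, k3] as OpenCV has them; the pictures are not rectified), "R" (3x3) and "t" (3): a world point X has camera coordinates R X + t; the wrist camera has in their place "T_tool_cam" (4x4, takes a point from camera to tool coordinates, whose origin is the TCP and whose axes are the flange's). Camera axes: x right, y down, z forward; pixel columns grow to the right and rows downward; lengths in m; the calibration is good to about 2 mm. A picture is of the moment at which its call begins: read the wrist's pose just before it. camera_info takes no time and is no camera call.
A pose or a line that the arm cannot do raises arm.MotionError and nothing moves.
- ticket.finish_job(): hands the job in; it is judged then, once.
Readings, each from a call of its own:
- arm.read_time(): time.
- arm.read_joint_positions(): joint angles.
- arm.read_dq(): joint speeds.
- arm.read_effort(): joint torques, N m.
- arm.read_tool_pos(): TCP position.
- arm.read_eef_rot(): TCP orientation.
- arm.read_ft_force(): force on the tool from outside, world axes, zero at the start.
- arm.read_wrist_torque(): the same for the moment, N m.
- arm.read_opening(): opening from 0.0 (shut) to 1.0 (fully open).
- arm.read_finger_force(): force on a finger pad.
Only numpy, scipy, OpenCV 4.12 (cv2) and the standard library are available. Lean on these libraries where they do the work, as an engineer would, in place of code of your own. Each camera call takes 0.05 s, during which the arm holds its last target. There are 200 camera calls.

## Working session

There is one attempt and no reset: what is moved stays moved. The work goes in short steps, each a Python script; the robot and the scene stay as the last script left them, time stands still between calls to the robot, and variables do not carry over. Pictures are saved under pics/ and viewed, at most 10 in all, crops included, and the job is handed in when it is done.

```bash
mkdir -p pics; ls
python3 - <<'E'
from station import arm, snapshot, camera_info
import cv2, numpy as np
a=snapshot("scene");b=snapshot("top")
cv2.imwrite("pics/scene0.png",a);cv2.imwrite("pics/top0.png",b)
for n in("scene","top"):
    c=camera_info(n);print(n,c)
print(camera_info("wrist"));print(arm.read_eef_rot(),arm.read_time())
E
```

```text
pics
scene {'fx': 351.7031317597398, 'fy': 351.7031317597398, 'cx': 255.02378150058976, 'cy': 195.9897134767332, 'dist_coeffs': array([0.00470258, 0.        , 0.        , 0.        , 0.        ]), 'R': array([[-0.56401754,  0.82567184,  0.012257  ],
       [ 0.70036069,  0.48617551, -0.52261676],
       [-0.43746899, -0.28618069, -0.85247961]]), 't': array([ 0.37686073, -0.36338323,  1.16710156])}
top {'fx': 458.1165193762932, 'fy': 458.1165193762932, 'cx': 257.1183595593094, 'cy': 187.39679432040154, 'dist_coeffs': array([-0.09219743,  0.        ,  0.        ,  0.        ,  0.        ]), 'R': array([[-0.10281512, -0.99469884,  0.00180964],
       [-0.97430461,  0.10034026, -0.2016491 ],
       [ 0.20039855, -0.02249572, -0.97945616]]), 't': array([-0.02062507,  0.59634319,  1.23882065])}
{'fx': 300.13518803502063, 'fy': 300.13518803502063, 'cx': 258.6441833742493, 'cy': 193.58692257620274, 'dist_coeffs': array([-0.07795042,  0.        ,  0.        ,  0.        ,  0.        ]), 'T_tool_cam': array([[-4.87856788e-04, -9.62615274e-01, -2.70871920e-01,
         6.81102291e-02],
       [ 9.99999875e-01, -4.98063389e-04, -3.10600731e-05,
         4.95698738e-04],
       [-1.05012486e-04, -2.70871901e-01,  9.62615397e-01,
        -7.02760908e-02],
       [ 0.00000000e+00,  0.00000000e+00,  0.00000000e+00,
         1.00000000e+00]])}
[ 1.75938202e-01  9.84400505e-01 -1.16694079e-03 -1.80943109e-04] 0.1
```

View pics/scene0.png

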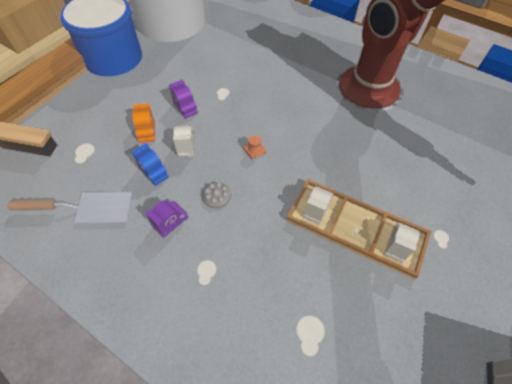

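View pics/top0.png

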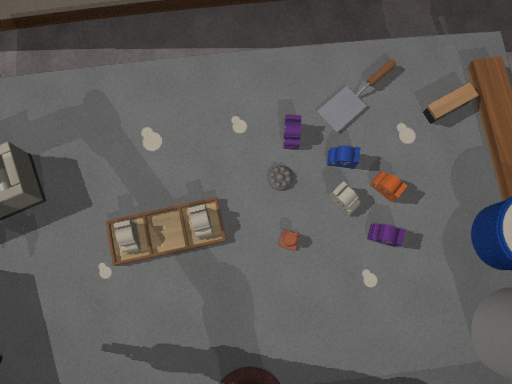

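The top view shows the only off-white loose bracket at (345,198), which is scene (183,140). Lookalikes are blue (344,156), orange (389,186), and purple (386,234) and (293,131), all the wrong colour. The tray's middle bay is empty, at top (168,232). Casts stand at (125,238) and (200,220).

```bash
cat > h.py <<'E'
import cv2, numpy as np
from station import arm, snapshot, camera_info
from scipy.spatial.transform import Rotation as Ro
def cast(uv,z,R,t,c):
    """pixels -> world points on plane z"""
    K=np.array([[c['fx'],0,c['cx']],[0,c['fy'],c['cy']],[0,0,1]])
    p=cv2.undistortPoints(np.float64(uv).reshape(-1,1,2),K,c['dist_coeffs']).reshape(-1,2)
    d=np.c_[p,np.ones(len(p))]@R; o=-R.T@t
    return o+d*((z-o[2])/d[:,2])[:,None]
def castn(uv,z,name): c=camera_info(name); return cast(uv,z,c['R'],c['t'],c)
def wristpose():
    c=camera_info("wrist");T=np.eye(4);T[:3,:3]=Ro.from_quat(arm.read_eef_rot()).as_matrix();T[:3,3]=arm.read_tool_pos()
    M=np.linalg.inv(T@c['T_tool_cam']);return M[:3,:3],M[:3,3],c
def down(yaw):
    """tool down, finger-closing axis (tool y) at angle yaw in world"""
    y=np.array([np.cos(yaw),np.sin(yaw),0]);z=np.array([0,0,-1.])
    return Ro.from_matrix(np.c_[np.cross(y,z),y,z]).as_quat()
E
python3 - <<'E'
from h import *
b=cv2.imread("pics/top0.png")
hsv=cv2.cvtColor(b,cv2.COLOR_BGR2HSV)
print("centres", castn([[345,198],[344,156],[389,186],[386,234],[293,131],[168,232]],0.04,"top").round(3).tolist())
# tray: wood-coloured component
m=cv2.inRange(hsv,(5,60,50),(28,255,255)); m[:, 240:]=0
m=cv2.morphologyEx(m,cv2.MORPH_CLOSE,np.ones((9,9)))
c=max(cv2.findContours(m,0,2)[0],key=cv2.contourArea)
bp=cv2.boxPoints(cv2.minAreaRect(c));print(bp.round(1).tolist())
P=castn(bp,0.026,"top");print(P.round(4).tolist(),P.mean(0))
print([np.linalg.norm(P[i]-P[i-1]).round(4) for i in range(4)])
A=cv2.resize(b[165:230,310:410],None,fx=5,fy=5,interpolation=3)
B=cv2.resize(b[190:275,95:240],None,fx=5,fy=5,interpolation=3)
a=cv2.imread("pics/scene0.png");C=cv2.resize(a[110:170,160:210],None,fx=5,fy=5,interpolation=3)
o=np.zeros((600,800,3),np.uint8);o[:260,:400]=cv2.resize(A,(400,260));o[:300,410:660]=C;B=cv2.resize(B,(510,299));o[301:600,:510]=B
cv2.imwrite("pics/crop1.png",o)
E
```

```text
centres [[0.538, -0.331, 0.04], [0.663, -0.346, 0.04], [0.56, -0.464, 0.04], [0.423, -0.433, 0.04], [0.754, -0.206, 0.04], [0.493, 0.183, 0.04]]
[[102.9000015258789, 221.1999969482422], [216.6999969482422, 196.0], [226.60000610351562, 240.5], [112.80000305175781, 265.79998779296875]]
[[0.5443, 0.3727, 0.026], [0.585, 0.037, 0.026], [0.4533, 0.02, 0.026], [0.4136, 0.3495, 0.026]] [0.49902406 0.19479525 0.026     ]
[np.float64(0.1328), np.float64(0.3381), np.float64(0.1328), np.float64(0.3318)]
```

View pics/crop1.png

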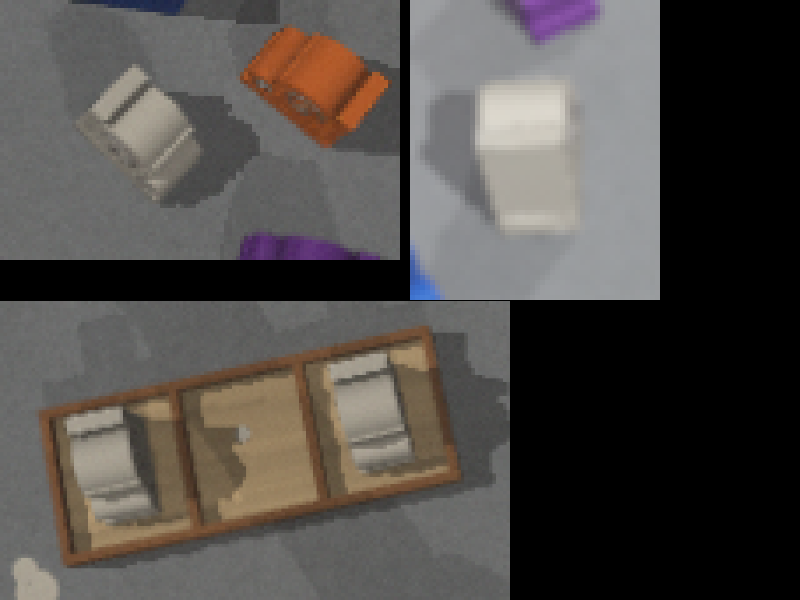

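The crop confirms the off-white loose bracket, with its length at roughly 38° in world. The tray's middle bay is empty. Next I look from near with the wrist camera.

```bash
cat >> h.py <<'E'
def go(p,yaw):
    """movep with whichever half turn keeps the joints nearest"""
    q0=np.array(arm.read_joint_positions());best=None
    for k in (0,np.pi):
        j=arm.ik(p,down(yaw+k))
        if j is not None:
            n=np.abs(np.array(j)-q0).max()
            if best is None or n<best[0]: best=(n,yaw+k,j)
    print("go",best[1],np.round(best[2],2)); arm.movep(p,down(best[1])); return best[1]
E
python3 - <<'E'
from h import *
go([0.538,-0.331,0.29],np.radians(128))
R,t,c=wristpose();b=snapshot("wrist");np.savez("w1",R=R,t=t);cv2.imwrite("pics/w1.png",b)
print(arm.read_tool_pos(),arm.read_time())
E
```

```text
go 5.3756140961425345 [-0.05  0.85  1.16  1.52 -0.8   1.3   0.3 ]
[ 0.53852323 -0.33031766  0.28984144] 3.6083
```

View pics/w1.png

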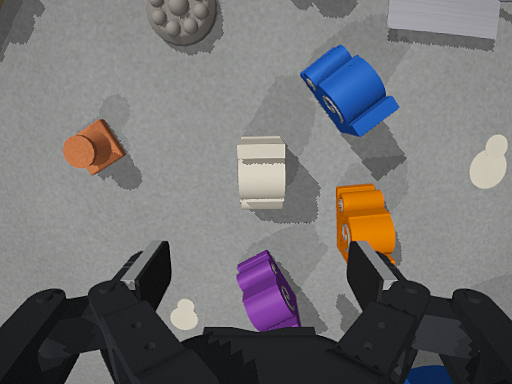

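The off-white bracket lies at wrist pixels u 238–286, v 137–208. The finial, the rosette and the coloured lookalikes are all clear of it. I'll work out position and yaw from the mask, and move to a better elbow posture as I do.

Run:
```python
from h import *
def mask(b,roi):
    h=cv2.cvtColor(b,cv2.COLOR_BGR2HSV);x0,y0,x1,y1=roi
    m=np.zeros(b.shape[:2],np.uint8);m[y0:y1,x0:x1]=cv2.inRange(h,(5,12,130),(40,110,255))[y0:y1,x0:x1]
    c=max(cv2.findContours(m,0,1)[0],key=cv2.contourArea);return c.reshape(-1,2)
w=cv2.imread("pics/w1.png");d=np.load("w1.npz");ci=camera_info("wrist")
c=mask(w,(215,115,310,225));print("w bbox",c.min(0),c.max(0))
def side(c,lo,hi):
    L=[];Rr=[]
    for v in range(lo,hi):
        r=c[c[:,1]==v,0]
        if len(r):L.append((r.min(),v));Rr.append((r.max()+1,v))
    return L,Rr
L,Rr=side(c,142,205)
for z in(0.04,0.075):
    for s in(L,Rr):
        P=cast(s,z,d['R'],d['t'],ci);vx,vy,x0,y0=cv2.fitLine(np.float32(P[:,:2]),cv2.DIST_HUBER,0,.01,.01).ravel()
        n=np.array([-vy,vx]);print(z,"yaw",np.degrees(np.arctan2(vy,vx)).round(1),"centre",x0.round(4),y0.round(4))
ends=[[262,c[:,1].min()],[262,c[:,1].max()+1]]
E1={z:cast(ends,z,d['R'],d['t'],ci)[:,:2].round(4).tolist() for z in(0,.02,.04,.06,.075)};print(E1)
for n,f,roi in(("top","top0",(325,175,365,222)),("scene","scene0",(165,115,205,165))):
    im=cv2.imread(f"pics/{f}.png");k=mask(im,roi);print(n,k.min(0),k.max(0))
    u=np.array([np.cos(np.radians(38)),np.sin(np.radians(38))])
    for z in(0,.02,.04,.06,.075):
        s=castn(k,z,n)[:,:2]@u;print(n,z,s.min().round(4),s.max().round(4))
    if n=="top":
        for z,e in E1.items():print("wrist",z,(np.array(e)@u).round(4)[::-1])
o=np.zeros((600,800,3),np.uint8);o[:600,:500]=cv2.resize(w[115:235,212:312],None,fx=5,fy=5,interpolation=2)
o[:300,510:800]=cv2.resize(w[170:280,320:426],(290,300),interpolation=2)
o[301:,510:800]=cv2.resize(w[30:140,295:401],(290,299),interpolation=2)
cv2.imwrite("pics/crop2.png",o)
```

```text
w bbox [237 135] [285 209]
0.04 yaw 39.7 centre 0.5302 -0.3085
0.04 yaw 39.3 centre 0.5563 -0.353
0.075 yaw 39.7 centre 0.5371 -0.3062
0.075 yaw 39.3 centre 0.5603 -0.3458
{0: [[0.5729, -0.3085], [0.4993, -0.3664]], 0.02: [[0.574, -0.3073], [0.5045, -0.3621]], 0.04: [[0.5751, -0.3062], [0.5097, -0.3577]], 0.06: [[0.5762, -0.305], [0.5149, -0.3533]], 0.075: [[0.5771, -0.3041], [0.5188, -0.35]]}
top [336 187] [355 204]
top 0 0.2057 0.2432
top 0.02 0.2061 0.243
top 0.04 0.2064 0.2428
top 0.06 0.2068 0.2425
top 0.075 0.207 0.2424
wrist 0 [0.1679 0.2615]
wrist 0.02 [0.1746 0.2631]
wrist 0.04 [0.1814 0.2647]
wrist 0.06 [0.1882 0.2663]
wrist 0.075 [0.1933 0.2675]
scene [173 126] [193 156]
scene 0 0.1427 0.2589
scene 0.02 0.1615 0.2748
scene 0.04 0.1802 0.2906
scene 0.06 0.199 0.3065
scene 0.075 0.213 0.3184
```

View pics/crop2.png

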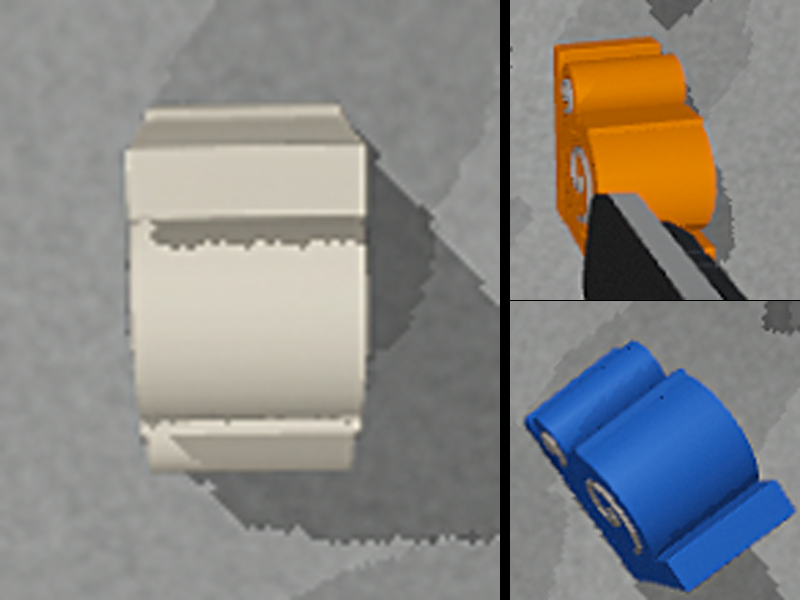

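The bracket's tall back faces image-top (+tool x). Its centre is at about (0.5395, -0.334), yaw 39.5°. I'll grasp it now.

Run:
```python
from h import *
arm.move_j([0.55,0.615,-0.013,1.423,0.008,1.103,-0.04])
x,y=.5395,-.3340
yaw=go([x,y,.20],np.radians(309.5))
arm.move_gripper(1.0)
arm.line_to([x,y,.096],velocity=.1)
print(arm.read_tool_pos(),arm.read_ft_force())
arm.move_gripper(0.0,effort=50)
print("open",arm.read_opening(),arm.read_finger_force(),arm.read_ft_force())
arm.line_to([x,y,.20],velocity=.1)
print("open",arm.read_opening(),arm.read_finger_force(),arm.read_ft_force(),arm.read_time())
R,t,c=wristpose();b=snapshot("wrist");np.savez("w2",R=R,t=t);cv2.imwrite("pics/w2.png",b)
```

```text
go 5.40179403492245 [ 0.49  0.7   0.06  1.59 -0.05  0.85 -0.32]
[ 0.53996991 -0.3343179   0.0967859 ] [-0.95169847  0.00302242  0.03262392]
open 0.5335387643378229 53.16957771778107 [-0.28845517 -0.08975985  2.79705211]
open 0.5336713325332936 52.618664503097534 [ 0.04002251  0.09914869 -2.50970738] 8.2417
```

View pics/w2.png

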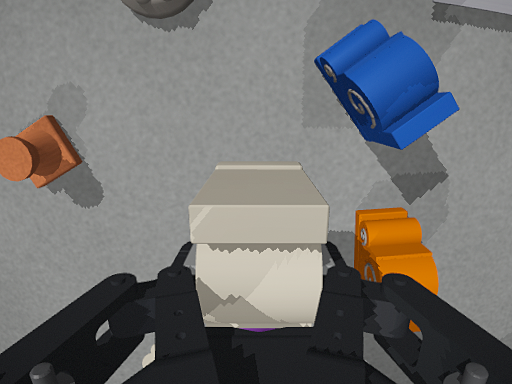

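The grasp is square and secure: the opening matches 46 mm and the lift shows a 2.5 N load. The back edge shows at v≈165, u 217–300. Next I move to the tray and look at it from just behind the bay.

Run:
```python
from h import *
d=np.load("w2.npz");ci=camera_info("wrist")
P=cast([[258.5,165.5]],.104,d['R'],d['t'],ci)[0]
u=np.array([np.cos(np.radians(39.5)),np.sin(np.radians(39.5))])
print("back base edge ahead of TCP:",(P[:2]-arm.read_tool_pos()[:2])@u)
yaw=np.radians(276.9);tx=np.array([-np.sin(yaw),np.cos(yaw)])
p=np.array([.497,.196])-.06*tx
arm.line_to([.5395,-.334,.30],velocity=.2)
go([p[0],p[1],.33],yaw)
R,t,c=wristpose();b=snapshot("wrist");np.savez("w3",R=R,t=t);cv2.imwrite("pics/w3.png",b)
print(arm.read_tool_pos(),arm.read_time(),arm.read_opening())
```

```text
back base edge ahead of TCP: 0.038996355022661564
go 7.974409352362091 [ 0.04  0.38 -0.68  1.85  0.28  1.    0.93]
[0.43817755 0.18772004 0.32971201] 10.9167 0.5335843066792749
```

View pics/w3.png

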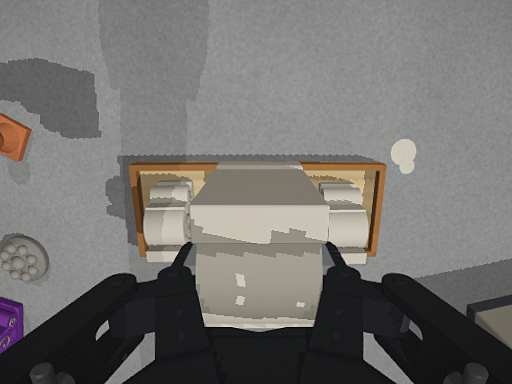

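The tray's near rim runs from (131,164) to (386,163), with the side rims going down to (141,255) and (378,255). Casts are undisturbed in the outer bays. I'll locate the tray from these three rim edges.

Run:
```python
from h import *
b=cv2.imread("pics/w3.png");d=np.load("w3.npz");ci=camera_info("wrist")
h=cv2.cvtColor(b,cv2.COLOR_BGR2HSV);m=cv2.inRange(h,(5,110,90),(20,255,255));m[:,:110]=0;m[300:]=0;m[:,410:]=0
f=lambda uv:cast(uv,.026,d['R'],d['t'],ci)[:,:2]
top=f([(u,np.nonzero(m[:230,u])[0].min()) for u in [*range(145,205),*range(310,372)] if m[:230,u].any()])
Lf=f([(np.nonzero(m[v,:250])[0].min(),v) for v in range(170,240) if m[v,:250].any()])
Rt=f([(np.nonzero(m[v])[0].max()+1,v) for v in range(170,240) if m[v].any()])
def line(P):
    vx,vy,x,y=cv2.fitLine(np.float32(P),cv2.DIST_HUBER,0,.001,.01).ravel();return np.array([vx,vy]),np.array([x,y])
for n,P in(("top",top),("L",Lf),("R",Rt)):
    v,c=line(P);print(n,len(P),np.degrees(np.arctan2(v[1],v[0])).round(2),c.round(4))
v,c=line(top);v=v*np.sign(v[1]);ax=np.array([v[1],-v[0]])   # tray y, tray x
e=lambda P:((line(P)[1]-c)@v)
l,r=e(Lf),e(Rt);print("width",abs(l-r),"yaw",np.degrees(np.arctan2(ax[1],ax[0])))
print("centre",c+v*(l+r)/2+ax*.065)
```

```text
top 122 -83.28 [0.4386 0.148 ]
L 70 6.91 [0.5101 0.0289]
R 70 6.61 [0.4715 0.3562]
width 0.3295558 yaw 6.7166142
centre [0.49863896 0.19347447]
```

Run:
```python
from h import *
x,y=.4957,.1932;q=down(np.radians(456.7))
arm.line_to([x,y,.25],velocity=.12,ori=q)
arm.line_to([x,y,.125],velocity=.1)
f0=arm.read_ft_force()[2];z=.125
arm.line_to([x,y,.113],velocity=.04);z=.113
while z>.104:
    f=arm.read_ft_force()[2]-f0
    if f>2: break
    z-=.001;arm.line_to([x,y,z],velocity=.03)
print("contact",z,f,arm.read_tool_pos(),arm.read_time())
arm.move_gripper(0.75);print(arm.read_opening(),arm.read_ft_force())
arm.line_to([x,y,.25],velocity=.1)
arm.line_to([x+.06,y,.33],velocity=.15)
print(arm.read_time())
R,t,c=wristpose();np.savez("w4",R=R,t=t);cv2.imwrite("pics/w4.png",snapshot("wrist"))
```

```text
contact 0.108 6.054669545973313 [0.49580854 0.19326714 0.10853093] 14.9917
0.751199194762224 [-0.36896573 -1.58507524  0.26204735]
17.7
```

View pics/w4.png

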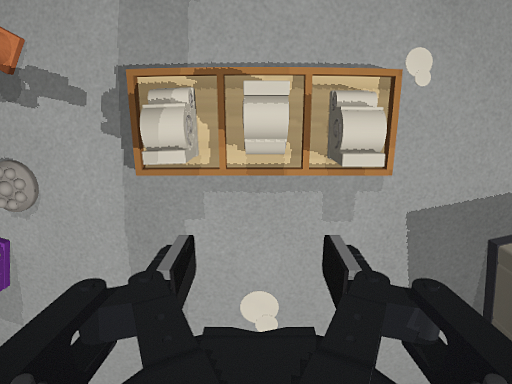

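The bracket stands upright at (266,118), parallel to the dividers and centred between them (u≈225 and 304). Both casts are in place and the robot is clear, so I'm handing in.

```bash
python3 -c "
from station import ticket
print(ticket.finish_job())"
```

```text
the job is handed in; nothing more can be done
None
```

I set the loose off-white bracket down upright in the middle of the empty centre bay, lengthwise like its neighbours and without touching them, and handed the job in at about 18 s on the robot's clock; no verdict came back.

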